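Seat the probe tube and hold the warmer's sprung lid just below balance

TASK

Get the tube warmer ready for loading: take the tall stemmed probe tube out of the green rack, slide it fully home into the wide well on the warmer's side deck and let go of it. Then lift the warmer's sprung lid by its bar until it is past its balance point (60 degrees open), without letting it fly wide open, ease it back and finish while still holding it with the gripper, steady and just below the balance point (some 5 degrees below), so that it neither springs up nor drops. Leave everything else where it is.

Things in the scene. Friction and masses are not known exactly. Their poses are not given: they have to be found in the camera images.
- probe_tube: tall white tube with blue cap and thin blue stem, upright in any of the three rack holes (short tubes in the others). 147 mm tall, about 60 g: barrel 29 mm diameter up to 95 mm, foot tapered over the lowest 8 mm to 18 mm; cap 34 mm diameter from 95 to 107 mm; stem 18 mm diameter from 107 to 147 mm. Origin: centre of its underside; z up along the tube; round, yaw of no account
- probe_grip (a point): the point on the stem of the tall tube at which to grip it, on the axis 133 mm above the tube's underside and 26 mm above the cap's top
- rack: green tube rack, fixed, a block 220 (own x) x 70 (own y) x 50 mm high, three equal holes of 32 mm diameter, 42 mm deep, in a row along its own x, 68 mm apart. A tube stands with its underside 8 mm above the table. Origin: centre of its underside
- warmer: tube warmer, fixed. White chamber 190 (own x) x 210 (own y) x 100 mm high, centred on the origin, closed by the lid; on its +y side a grey deck 190 x 90 mm, 100 mm high (own y 105 to 195 mm), with a wide well (32 mm, nearer the rear) and an unused narrow well (20 mm, nearer the front). Origin: centre of the chamber's underside; own x runs from front (robot side) to rear, z up
- well (a point): centre of the mouth of the wide well, on the deck's top face, 100 mm above the table; well 32 mm diameter, 70 mm deep, flat bottom; at own (35, 150, 100) mm of the warmer. Axes as the warmer's
- lid (a joint): opening angle of the lid, rad: 0 closed (flat), grows as the front rises; stop at 1.7. Sprung: balance point at 1.05 rad (60 degrees). Below it the lid's weight wins and it falls shut if let go, above it the spring wins and it flies open. The force at the bar is under 2 N throughout, almost nothing near balance; no friction keeps it in place
- lid_hinge (a point): centre of the lid's hinge axis, which runs along the warmer's own y at its rear, 108 mm above the table; at own (85, 0, 108) mm of the warmer. Axes as the warmer's
- lid_bar (a point): middle of the lid's round grip bar: 12 mm diameter, 120 mm long, parallel to the hinge, in the lid's plane, 220 mm from the hinge axis, 34 mm clear of the front edge of the lid (plate 180 x 210 x 14 mm), on an arm at each end. Lid at angle a: bar 220*cos(a) mm in front of the hinge, 220*sin(a) above it; closed: 108 mm above the table, nothing beneath. It can turn between the finger pads
- short_tube_1: a short tube, 77 mm tall, 29 mm diameter, with a flat blue cap of 34 mm, in the rack; leave it. Origin: centre of its underside
- short_tube_2: a second short tube, same as the other; leave it. Origin: centre of its underside
- dish_1: lidded petri dish, 90 mm diameter, 17 mm high, near the robot; leave it. Origin: centre of its underside
- dish_2: lidded petri dish, same size, at the rear; leave it. Origin: centre of its underside
- tip_box: pipette tip box, blue with a clear top, 88 x 123 x 91 mm, on the right; leave it. Origin: centre of its underside
- pen: marker pen, 130 mm long, 13 mm thick, lying behind the rack; leave it. Origin: under its middle, own x along it

How it is judged:
On the way, in this order (a step that is already met when the one before it is completed fails the run):
1. the probe tube stands fully home in the wide well, let go (z of probe_tube in the frame of well below -0.064 m and horizontal distance between probe_tube and well below 0.006 m and angle between probe_tube's own z axis and vertical below 0.12 rad and contact force between the fingers and probe_tube below 0.05 N), for 0.2 s.
2. the lid has been raised past its balance point (value of joint lid above 1.06 rad), for 0.1 s.
At the end, for the whole second after the job is handed in: Probe tube released in the wide well: underside 64 mm or more below the mouth, within 6 mm of the axis, upright within 0.12 rad. The lid has been past 1.06 rad and is held by the fingers alone (over 0.1 N) between 0.82 and 1.04 rad, just below balance (1.05), slower than 0.1 rad/s (all of step 1 and value of joint lid between 0.82 and 1.04 rad and velocity of joint lid between -0.1 and 0.1 rad/s and contact force between the fingers and lid above 0.1 N); the arm keeps its last pose, push and grip.
It fails at once if the lid flies wide open (past 1.5 rad) (value of joint lid above 1.5 rad).
It fails at once if a bystander (short tubes, dishes, tip box, pen) is moved from its place by over 25 mm (distance of any of short_tube_1, short_tube_2, dish_1, dish_2, tip_box, pen from where it was at the start of the episode above 0.025 m).
It also fails if it takes over 72 s, if anything falls off the work surface, if the arm or the gripper's body presses on something with over 40 N, if the wrist force passes 120 N, or if a joint passes its speed limit or range.

ROBOT

A 6-joint arm with a two-finger parallel gripper is mounted at the origin on the work surface. World frame = base frame: x ahead of the robot, y to its left, z up, the work surface at z = 0. Lengths are in m, angles in rad, forces in N, time in s.
With the tool pointing down it reaches from about 0.35 to 0.775 m from the base axis. Payload 5.5 kg.
Tool frame: the origin (TCP) lies midway between the tips of the shut fingers; the grasp point (between the pads) lies 19 mm behind it (env.hold_point_z is the distance from the TCP to the grasp point, in m); z points along the fingers, y is the line along which they close (so a half turn about z gives the same grasp; the last joint's range is limited). The gripper opens to 85 mm and grips with 20 to 120 N. Pads are 22 mm wide; open, the fingers measure 114 mm over their backs; the gripper's body (76 mm by 85 mm) begins 54 mm behind the grasp point. The pads swing forward as they close: fully open they stand 13 mm farther back than shut.
Start: joints at [1.173, 0.313, 0.046, 1.304, 0, 1.431], TCP at [0.147, 0.556, 0.231] pointing down, gripper open.
Joint ranges: [-2.76, 2.76], [-0.86, 1.69], [-1.03, 1.26], [-2.2, 2.34], [-1.47, 1.5], [-3.14, 3.14]. Speed limits (rad/s): [2.57, 2.57, 3.14, 3.14, 3.14, 3.14].

INTERFACE

Orientations are given as a unit quaternion [w, x, y, z].
In Python, from workcell import env, read_camera gives the robot as it stands. The module is installed in compiled form; this text tells all that it offers.
- The arm moves only by the tool carry_out, never from a script. Its argument "moves" is a list of rows, each an object of numbers: "tx", "ty", "tz": the shift along the world's x, y, z in cm; "wx", "wy", "wz": the turn, a rotation vector about the world's x, y, z in rad; "claw": the closure, from -1 (fully open) to 1 (shut). A call has 1 to 8 rows; each row shifts and turns the commanded pose from where the row before left it; what a row does not reach is not made up. A row lasts 1/8 s, in which the tool goes at most 62.5 mm and 10.7 degrees, less where a joint would pass 70% of its speed; a pose out of reach is approached as far as the arm can. A call is refused whole if a number of a shift passes 6.25 or a number of a turn 0.188, either way. A call with a gripper value outside its range is refused whole. The fingers move at their own pace and stop on an object; "newtons" is the grip in N (left out, the last holds). Time passes only in rows, so rows that do not move let the fingers close. It gives the time, the measured TCP pose, the force, the opening and the grip force at its end, in the units of the state.
- env.get_state(): the state, without advancing time (a new reading comes with each control period).
- read_camera(name): name is "scene" or "top"; returns a dict with "image" (384x512x3 uint8, blue, green, red), "z_map" (384x512 float32, m along the optical axis (not along the pixel's ray), 0 where there is no reading), "fx", "fy", "cx", "cy" (pixels), "camera_from_world" (4x4, takes a point from world to camera coordinates). Camera axes: x right, y down, z forward; pixel columns grow to the right and rows downward; lengths in m; the calibration is good to about 2 mm. A picture is of the moment at which its call begins.
- env.hand_in(): hands the job in; it is judged then, once.
The state is a dict: "clock": time; "joint_pos": joint angles; "qvel": joint speeds; "tau": joint torques, N m; "tcp_pos": TCP position; "orientation": TCP orientation; "wrist_force": force on the tool from outside, world axes, zero at the start; "ft_torque": the same for the moment, N m; "finger_gap": finger opening in m; "grip_force": force on a finger pad.
Only numpy, scipy, OpenCV 4.12 (cv2) and the standard library are available. Lean on these libraries where they do the work, as an engineer would, in place of code of your own. Each camera call takes 0.05 s, during which the arm holds its last target. There are 200 camera calls.

## Working session

There is one attempt and no reset: what is moved stays moved. The work goes in short steps, Python scripts to look and compute and a tool call to move; the robot and the scene stay as the last step left them, time stands still between calls to the robot, and variables do not carry over. Pictures are saved under pics/ and viewed, at most 10 in all, crops included, and the job is handed in when it is done.

Besides the shell and the picture viewer there is one more tool, called after "Call:" in YAML: its name, and indented under it one key for each argument. carry_out: Moves the arm, as the interface text tells. Its arguments: {"type":"object","properties":{"moves":{"type":"array","items":{"type":"object","properties":{"tx":{"type":"number"},"ty":{"type":"number"},"tz":{"type":"number"},"wx":{"type":"number"},"wy":{"type":"number"},"wz":{"type":"number"},"claw":{"type":"number"}}}},"newtons":{"type":"number"}},"required":["moves"]}

```bash
mkdir -p pics
cat > h.py <<'E'
import numpy as np, cv2
from workcell import env, read_camera
def pts(c):
    z=c["z_map"]; v,u=np.mgrid[:z.shape[0],:z.shape[1]]
    P=np.stack([(u-c["cx"])/c["fx"]*z,(v-c["cy"])/c["fy"]*z,z,np.ones_like(z)],-1)
    return (P@np.linalg.inv(c["camera_from_world"]).T)[...,:3]
def ray(c,u,v,h):
    M=np.linalg.inv(c["camera_from_world"]); d=M[:3,:3]@[(u-c["cx"])/c["fx"],(v-c["cy"])/c["fy"],1]; o=M[:3,3]
    return o+d*(h-o[2])/d[2]
E
python3 - <<'E'
from h import *
for n in("scene","top"):
    c=read_camera(n); cv2.imwrite(f"pics/{n}0.png",c["image"]); np.savez(f"{n}0.npz",**c)
    print(n,np.linalg.inv(c["camera_from_world"]).round(3).tolist(),c["fx"],(c["z_map"]>0).mean())
print(env.get_state(),env.hold_point_z)
E
```

```text
scene [[-0.622, 0.552, -0.555, 1.097], [0.783, 0.445, -0.434, 0.434], [0.008, -0.705, -0.709, 0.789], [0.0, 0.0, 0.0, 1.0]] 370.6702031733544 0.9958343505859375
top [[-0.016, -0.987, 0.159, 0.38], [-1.0, 0.015, -0.009, 0.006], [0.007, -0.159, -0.987, 1.147], [0.0, 0.0, 0.0, 1.0]] 366.93820645853776 0.9960835774739584
{'clock': 0.1, 'joint_pos': array([ 1.17339021e+00,  3.13928195e-01,  4.51023088e-02,  1.30361563e+00,
       -3.40763499e-06,  1.43120769e+00]), 'qvel': array([-0.00162307, -0.00111386,  0.00389059,  0.00065714,  0.00010711,
       -0.00167617]), 'tau': array([ 3.24522887e-03, -4.81723988e+01,  2.99244314e+01,  1.27991408e-02,
       -1.83381921e-04,  4.60339649e-06]), 'tcp_pos': array([0.14643348, 0.55556873, 0.23050038]), 'orientation': array([-2.16577492e-04,  1.28551968e-01,  9.91702433e-01, -7.93573304e-04]), 'wrist_force': array([ 0.39375514,  0.96514566, -0.41490545]), 'ft_torque': array([0.0307718 , 0.00176087, 0.00231807]), 'grip_force': 0.0, 'finger_gap': 0.08518554742986931} 0.0187
```

View pics/scene0.png

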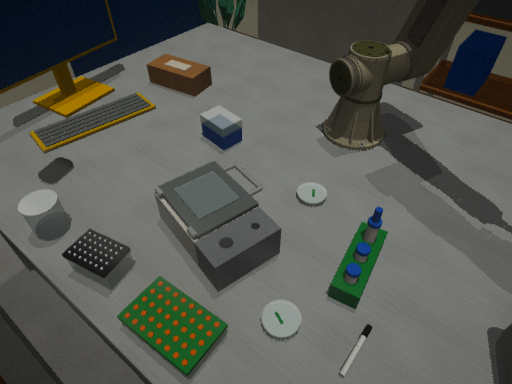

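View pics/top0.png

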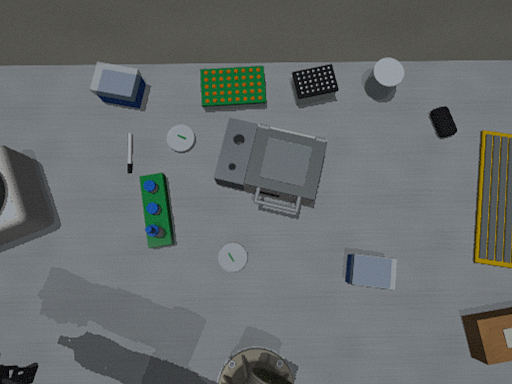

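The scene picture shows the probe tube in the rack hole nearest the robot (stem at 378,212). In the top picture its stem is near (152,230), the wide well near (239,140), the narrow well near (233,167) and the bar near (277,208). Next I'll measure these.

Run:
```python
from h import *
for n in("top","scene"):
    c=dict(np.load(n+"0.npz")); P=pts(c); im=c["image"].astype(int); b,g,r=im[...,0],im[...,1],im[...,2]
    X,Y,Z=P[...,0],P[...,1],P[...,2]
    hsv=cv2.cvtColor(c["image"],cv2.COLOR_BGR2HSV); 
    print(n)
    # tubes
    green=(g>r+30)&(g>b+20)&(Z>.045)&(Z<.055)&(Y>.15)&(X>.2)&(X<.62)
    k,l,s,ce=cv2.connectedComponentsWithStats(green.astype(np.uint8)); i=1+s[1:,4].argmax()
    q=P[l==i][:,:2]; R=cv2.minAreaRect((q*1000).astype(np.float32)); print("rack",R)
    blue=(b>r+40)&(b>g+30)
    for lo,hi,nm in((.122,.165,"stem"),(.08,.091,"short cap"),(.10,.12,"probe cap"),(.148,.165,"stemtop")):
        m=blue&(Z>lo)&(Z<hi)&(Y>.1)&(X>.25)&(X<.6)
        k,l,s,ce=cv2.connectedComponentsWithStats(m.astype(np.uint8))
        for i in range(1,k):
            if s[i,4]>8:
                q=P[l==i]; print(nm,s[i],ce[i].round(1),q.mean(0).round(4),q.min(0).round(3),q.max(0).round(3))
    # deck/warmer
    w=(Z>.09)&(Z<.135)&(X>.35)&(X<.75)&(Y>-.25)&(Y<.2)
    dk=(Z>.094)&(Z<.1045)&(X>.35)&(X<.75)&(Y>-.25)&(Y<.2)
    k,l,s,ce=cv2.connectedComponentsWithStats(dk.astype(np.uint8)); i=1+s[1:,4].argmax()
    q=P[l==i]; print("deck",s[i],cv2.minAreaRect((q[:,:2]*1000).astype(np.float32)),q[:,2].mean())
    hole=cv2.morphologyEx((l==i).astype(np.uint8),cv2.MORPH_CLOSE,np.ones((25,25)))
    dark=(hole>0)&(im.max(-1)<60)
    k,l,s,ce=cv2.connectedComponentsWithStats(dark.astype(np.uint8))
    for j in range(1,k):
        if s[j,4]>15: print("hole",s[j],ce[j].round(1),ray(c,*ce[j],.1).round(4))
    q=P[w]; 
    big=cv2.resize(c["image"][100:230,180:350] if n=="top" else c["image"][140:290,130:300],None,fx=4.4,fy=4.0,interpolation=cv2.INTER_CUBIC)
    if n=="top": cv2.imwrite("pics/crop_top.png",cv2.resize(c["image"][110:255,130:340],(798,551),interpolation=cv2.INTER_CUBIC))
```

```text
top
rack ((520.0091552734375, 296.8624572753906), (207.86122131347656, 70.16777038574219), 8.674430847167969)
stem [145 226   8   7  40] [148.3 228.7] [0.4582 0.2861 0.1514] [0.45  0.279 0.133] [0.467 0.294 0.157]
short cap [144 182  11   9  78] [148.8 186.1] [0.5887 0.3073 0.0846] [0.577 0.291 0.08 ] [0.6   0.322 0.089]
short cap [146 202  12  12  99] [151.7 207.5] [0.5249 0.2969 0.0845] [0.509 0.281 0.08 ] [0.541 0.313 0.088]
probe cap [146 225  13  11  64] [153.6 230.6] [0.4555 0.2819 0.1133] [0.443 0.271 0.101] [0.471 0.303 0.117]
stemtop [145 226   7   6  33] [147.9 228.7] [0.458  0.2866 0.1537] [0.452 0.279 0.149] [0.465 0.294 0.157]
deck [ 213  130   43   55 1434] ((677.5131225585938, 54.61046600341797), (92.83087158203125, 165.4933624267578), 77.68165588378906) 0.09932890396690014
hole [234 135  10   9  68] [238.4 138.5] [0.7253 0.0417 0.1   ]
hole [229 164   6   6  29] [231.6 166.3] [0.641  0.0626 0.1   ]
scene
rack ((519.836669921875, 296.19140625), (212.15200805664062, 69.66918182373047), 8.793603897094727)
stem [375 207   8  15  58] [378.6 212.2] [0.4609 0.2894 0.1483] [0
[... 180 characters left out ...]
354.3 267.8] [0.5899 0.308  0.0854] [0.576 0.291 0.081] [0.6   0.323 0.089]
probe cap [368 216  14  13  86] [374.8 222.4] [0.4641 0.2895 0.1147] [0.444 0.271 0.103] [0.477 0.304 0.12 ]
stemtop [375 207   8   7  40] [378.8 209.7] [0.4599 0.2877 0.1549] [0.45  0.279 0.149] [0.467 0.295 0.158]
deck [ 202  206   79   54 1913] ((678.2069702148438, 50.864471435546875), (95.38258361816406, 167.0524444580078), 76.02135467529297) 0.10008463195710453
hole [251 223   9   6  41] [254.9 225.5] [0.643  0.0628 0.1   ]
hole [249 236  20  13  24] [258.8 242. ] [0.6763 0.1017 0.1   ]
hole [219 238  14  10 109] [225.7 242.5] [0.726  0.0425 0.1   ]
hole [231 249  17  11  23] [238.8 254.1] [0.7319 0.0878 0.1   ]
```

View pics/crop_top.png

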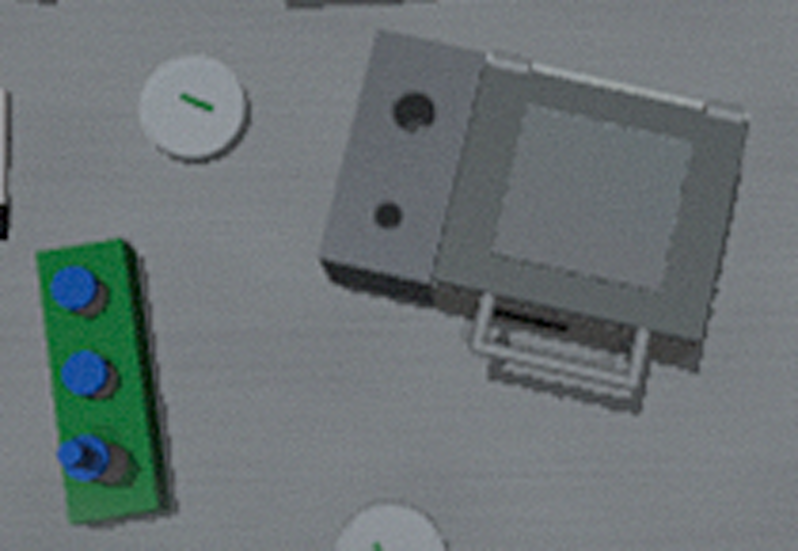

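The crop shows the probe stem at the lower rack hole (85,455). The wide well is at (414,110), the narrow well at (388,215), and the bar runs from about (475,345) to (635,383). Next I'll refine the bar, the yaw and the well.

Run:
```python
from h import *
T=dict(np.load("top0.npz")); S=dict(np.load("scene0.npz"))
# well: subpixel hole edge from the upsampled image, half-level threshold, hull ellipse
for n,c,(u,v) in(("top",T,(238,138)),("scene",S,(225.7,242.5)),("topN",T,(231.6,166.3)),("sceneN",S,(254.9,225.5))):
    u,v=int(u),int(v); k=8; g=cv2.cvtColor(c["image"],cv2.COLOR_BGR2GRAY)[v-14:v+15,u-14:u+15]
    G=cv2.resize(g,None,fx=k,fy=k,interpolation=cv2.INTER_CUBIC)
    th=(np.median(g)+np.percentile(g,3))/2
    cs,_=cv2.findContours((G<th).astype(np.uint8),cv2.RETR_EXTERNAL,cv2.CHAIN_APPROX_NONE)
    cs=[x for x in cs if cv2.contourArea(x)>300]
    C=min(cs,key=lambda x:np.linalg.norm(x.mean((0,1))-14.5*k))
    H=cv2.convexHull(C)[:,0]; W=np.array([ray(c,(x+.5)/k-.5+u-14,(y+.5)/k-.5+v-14,.1)[:2] for x,y in H])
    print(n,"circle",cv2.minEnclosingCircle((W*1000).astype(np.float32)),W.min(0).round(4),W.max(0).round(4))
for c in(T,S):
    P=pts(c); X,Y,Z=P[...,0],P[...,1],P[...,2]
    # lid top: height .115, fit rect
    m=(Z>.109)&(Z<.121)&(X>.5)&(X<.8)&(Y<.03)&(Y>-.27)
    k,l,s,ce=cv2.connectedComponentsWithStats(cv2.morphologyEx(m.astype(np.uint8),cv2.MORPH_OPEN,np.ones((5,5)))); i=1+s[1:,4].argmax()
    print("lid",cv2.minAreaRect((P[l==i][:,:2]*1000).astype(np.float32)),P[l==i][:,2].mean())
    for yaw in(-.235,):
        R=np.array([[np.cos(yaw),-np.sin(yaw)],[np.sin(yaw),np.cos(yaw)]])
        o=np.array([.726,.042])-R@[.035,.15]; L=(P[...,:2]-o)@R
        b=(L[...,0]<-.12)&(L[...,0]>-.16)&(abs(L[...,1])<.045)&(Z>.098)&(Z<.125)
        q=P[b]; d=np.linalg.svd(q[:,:2]-q[:,:2].mean(0))[2][0]; print("bar",b.sum(),q.mean(0).round(4),"own",L[b].mean(0).round(4),"dir",np.degrees(np.arctan2(d[1],d[0])), "pred",(o+R@[-.135,0]).round(4),o)
u,v=147.9,228.7; print("stem",ray(T,u,v,.155),ray(S,378.8,209.7,.152))
```

```text
top circle ((723.2438354492188, 41.766334533691406), 16.75411033630371) [0.7079 0.0254] [0.7391 0.0577]
scene circle ((725.4426879882812, 41.915863037109375), 16.7779541015625) [0.709  0.0257] [0.7418 0.0586]
topN circle ((640.8117065429688, 62.14542770385742), 10.627900123596191) [0.6312 0.052 ] [0.6511 0.0725]
sceneN circle ((643.1091918945312, 62.896358489990234), 10.806866645812988) [0.6328 0.0522] [0.6534 0.0731]
lid ((651.7586059570312, -94.11721801757812), (209.83456420898438, 188.1345672607422), 76.03406524658203) 0.11549298914920798
bar 132 [ 0.5226 -0.0632  0.112 ] own [-0.1383  0.0004] dir 75.57238455647875 pred [ 0.5257 -0.0643] [ 0.65703555 -0.09572765]
lid ((651.5109252929688, -95.47612762451172), (213.3873748779297, 194.3373565673828), 76.26708984375) 0.11612201088594494
bar 115 [ 0.5256 -0.0624  0.1119] own [-0.1356  0.0018] dir -104.15830621047589 pred [ 0.5257 -0.0643] [ 0.65703555 -0.09572765]
stem [0.45783507 0.28624938 0.155     ] [0.45699285 0.28700852 0.152     ]
```

Call:
carry_out:
  moves:
    - {"tx": 3.9,"ty": -3.36,"claw": -1}
    - {"tx": 3.9,"ty": -3.36,"claw": -1}
    - {"tx": 3.9,"ty": -3.36,"claw": -1}
    - {"tx": 3.9,"ty": -3.36,"claw": -1}
    - {"tx": 3.9,"ty": -3.36,"claw": -1}
    - {"tx": 3.9,"ty": -3.36,"claw": -1}
    - {"tx": 3.9,"ty": -3.36,"claw": -1}
    - {"tx": 3.9,"ty": -3.36,"claw": -1}
  newtons: 30

```text
invalid input at $.moves[0]: expected keys tx, ty, tz, wx, wy, wz, claw
```

Call:
carry_out:
  moves:
    - {"claw": -1}
    - {"claw": -1}

```text
invalid input at $.moves[0]: expected keys tx, ty, tz, wx, wy, wz, claw
```

Call:
carry_out:
  moves:
    - {"tx": 3.9,"ty": -3.36,"tz": 0,"wx": 0,"wy": 0,"wz": 0,"claw": -1}
    - {"tx": 3.9,"ty": -3.36,"tz": 0,"wx": 0,"wy": 0,"wz": 0,"claw": -1}
    - {"tx": 3.9,"ty": -3.36,"tz": 0,"wx": 0,"wy": 0,"wz": 0,"claw": -1}
    - {"tx": 3.9,"ty": -3.36,"tz": 0,"wx": 0,"wy": 0,"wz": 0,"claw": -1}
    - {"tx": 3.9,"ty": -3.36,"tz": 0,"wx": 0,"wy": 0,"wz": 0,"claw": -1}
    - {"tx": 3.9,"ty": -3.36,"tz": 0,"wx": 0,"wy": 0,"wz": 0,"claw": -1}
    - {"tx": 3.9,"ty": -3.36,"tz": 0,"wx": 0,"wy": 0,"wz": 0,"claw": -1}
    - {"tx": 3.9,"ty": -3.36,"tz": 0,"wx": 0,"wy": 0,"wz": 0,"claw": -1}
  newtons: 30

```text
clock: 1.1
tcp_pos: [0.4595, 0.2859, 0.231]
orientation: [-0.0, 0.129, 0.992, -0.0]
wrist_force: [0.5, -0.7, 0.0]
finger_gap: 0.0854
grip_force: 0.0
```

Call:
carry_out:
  moves:
    - {"tx": 0,"ty": 0,"tz": 0,"wx": 0,"wy": 0,"wz": 0,"claw": -1}
    - {"tx": 0,"ty": 0,"tz": 0,"wx": 0,"wy": 0,"wz": 0,"claw": -1}

```text
clock: 1.35
tcp_pos: [0.4582, 0.287, 0.2308]
orientation: [-0.001, 0.129, 0.992, -0.0]
wrist_force: [-1.0, 0.3, 0.0]
finger_gap: 0.0857
grip_force: 0.0
```

Call:
carry_out:
  moves:
    - {"tx": 0,"ty": 0,"tz": -3,"wx": 0,"wy": 0,"wz": 0,"claw": -1}
    - {"tx": 0,"ty": 0,"tz": -3,"wx": 0,"wy": 0,"wz": 0,"claw": -1}
    - {"tx": 0,"ty": 0,"tz": -3,"wx": 0,"wy": 0,"wz": 0,"claw": -1}
    - {"tx": 0,"ty": 0,"tz": -1.8,"wx": 0,"wy": 0,"wz": 0,"claw": -1}
    - {"tx": 0,"ty": 0,"tz": 0,"wx": 0,"wy": 0,"wz": 0,"claw": -1}
    - {"tx": 0,"ty": 0,"tz": 0,"wx": 0,"wy": 0,"wz": 0,"claw": 0}
    - {"tx": 0,"ty": 0,"tz": 0,"wx": 0,"wy": 0,"wz": 0,"claw": 1}
    - {"tx": 0,"ty": 0,"tz": 0,"wx": 0,"wy": 0,"wz": 0,"claw": 1}

```text
clock: 2.35
tcp_pos: [0.4591, 0.2875, 0.1242]
orientation: [0.001, 0.128, 0.992, 0.0]
wrist_force: [-0.6, 0.3, -0.6]
finger_gap: 0.0318
grip_force: 0.0
```

Call:
carry_out:
  moves:
    - {"tx": 0,"ty": 0,"tz": 0,"wx": 0,"wy": 0,"wz": 0,"claw": 1}
    - {"tx": 0,"ty": 0,"tz": 0,"wx": 0,"wy": 0,"wz": 0,"claw": 1}
    - {"tx": 0,"ty": 0,"tz": 0,"wx": 0,"wy": 0,"wz": 0,"claw": 1}
    - {"tx": 0,"ty": 0,"tz": 0,"wx": 0,"wy": 0,"wz": 0,"claw": 1}

```text
clock: 2.85
tcp_pos: [0.4589, 0.287, 0.1239]
orientation: [0.0, 0.129, 0.992, -0.0]
wrist_force: [-2.3, -2.1, 6.0]
finger_gap: 0.0169
grip_force: 29.4
```

Call:
carry_out:
  moves:
    - {"tx": 0,"ty": 0,"tz": 1,"wx": 0,"wy": 0,"wz": 0,"claw": 1}
    - {"tx": 0,"ty": 0,"tz": 2,"wx": 0,"wy": 0,"wz": 0,"claw": 1}
    - {"tx": 0,"ty": 0,"tz": 2.5,"wx": 0,"wy": 0,"wz": 0,"claw": 1}
    - {"tx": 0,"ty": 0,"tz": 3,"wx": 0,"wy": 0,"wz": 0,"claw": 1}
    - {"tx": 0,"ty": 0,"tz": 3,"wx": 0,"wy": 0,"wz": 0,"claw": 1}
    - {"tx": 0,"ty": 0,"tz": 2.5,"wx": 0,"wy": 0,"wz": 0,"claw": 1}
    - {"tx": 0,"ty": 0,"tz": 1,"wx": 0,"wy": 0,"wz": 0,"claw": 1}
    - {"tx": 0,"ty": 0,"tz": 0,"wx": 0,"wy": 0,"wz": 0,"claw": 1}

```text
clock: 3.85
tcp_pos: [0.4588, 0.2874, 0.2736]
orientation: [0.0, 0.129, 0.992, 0.0]
wrist_force: [0.7, 0.3, -0.6]
finger_gap: 0.017
grip_force: 29.5
```

Run:
```python
from h import *
for n in("scene","top"):
    c=read_camera(n); cv2.imwrite(f"pics/{n}1.png",c["image"]); np.savez(f"{n}1.npz",**c)
s=cv2.imread("pics/scene1.png")[120:300,280:480]; cv2.imwrite("pics/s1c.png",cv2.resize(s,None,fx=3,fy=3))
print(env.get_state()["tcp_pos"],env.get_state()["wrist_force"])
```

```text
[0.45822031 0.28708676 0.27224584] [ 0.6157481  -0.10034592 -1.22927192]
```

View pics/s1c.png

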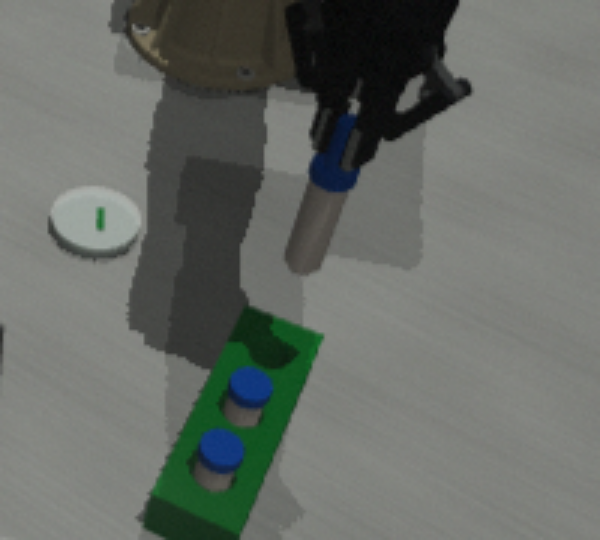

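The tube is held (cap near 333,175 in the crop, foot near 305,262) and looks slightly leaning, so I'll measure the tilt.

```bash
cat >> h.py <<'E'
def tilt(c,x0,y0,zc):
    """barrel axis by circle fits (r=14.5) of depth slices; zc = nominal underside z"""
    from scipy.optimize import least_squares
    P=pts(c).reshape(-1,3); m=(np.hypot(P[:,0]-x0,P[:,1]-y0)<.04)&(P[:,2]>zc+.012)&(P[:,2]<zc+.09); q=P[m]
    f=lambda p: np.hypot(q[:,0]-p[0]-p[2]*(q[:,2]-zc),q[:,1]-p[1]-p[3]*(q[:,2]-zc))-.0145
    r=least_squares(f,[x0,y0,0,0],loss="soft_l1",f_scale=.002); return m.sum(),r.x,np.abs(r.fun).mean()
E
python3 - <<'E'
from h import *
S=dict(np.load("scene1.npz"));T=dict(np.load("top1.npz"))
print(tilt(S,.458,.287,.158),tilt(T,.458,.287,.158))
E
```

```text
(np.int64(346), array([4.57713387e-01, 2.87708784e-01, 2.64639043e-04, 2.91334505e-03]), np.float64(0.0007017600209375629)) (np.int64(28), array([ 0.45837851,  0.28971176,  0.00569493, -0.02714223]), np.float64(0.00027365593802189663))
```

Call:
carry_out:
  moves:
    - {"tx": 2.0,"ty": -1.86,"tz": 0,"wx": 0,"wy": 0,"wz": -0.157,"claw": 1}
    - {"tx": 2.7,"ty": -2.5,"tz": 0,"wx": 0,"wy": 0,"wz": -0.175,"claw": 1}
    - {"tx": 2.7,"ty": -2.5,"tz": 0,"wx": 0,"wy": 0,"wz": -0.175,"claw": 1}
    - {"tx": 2.7,"ty": -2.5,"tz": 0,"wx": 0,"wy": 0,"wz": -0.175,"claw": 1}
    - {"tx": 2.7,"ty": -2.5,"tz": 0,"wx": 0,"wy": 0,"wz": -0.175,"claw": 1}
    - {"tx": 2.7,"ty": -2.5,"tz": 0,"wx": 0,"wy": 0,"wz": -0.175,"claw": 1}
    - {"tx": 2.7,"ty": -2.5,"tz": 0,"wx": 0,"wy": 0,"wz": -0.175,"claw": 1}
    - {"tx": 2.7,"ty": -2.5,"tz": 0,"wx": 0,"wy": 0,"wz": -0.175,"claw": 1}

```text
clock: 4.95
tcp_pos: [0.6679, 0.0928, 0.2715]
orientation: [-0.001, 0.733, 0.68, -0.001]
wrist_force: [0.4, 0.3, 0.6]
finger_gap: 0.0172
grip_force: 29.5
```

Call:
carry_out:
  moves:
    - {"tx": 2.7,"ty": -2.5,"tz": 0,"wx": 0,"wy": 0,"wz": -0.175,"claw": 1}
    - {"tx": 2.0,"ty": -1.8,"tz": 0,"wx": 0,"wy": 0,"wz": 0,"claw": 1}
    - {"tx": 1.1,"ty": -0.94,"tz": 0,"wx": 0,"wy": 0,"wz": 0,"claw": 1}
    - {"tx": 0,"ty": 0,"tz": -1,"wx": 0,"wy": 0,"wz": 0,"claw": 1}
    - {"tx": 0,"ty": 0,"tz": -1,"wx": 0,"wy": 0,"wz": 0,"claw": 1}
    - {"tx": 0,"ty": 0,"tz": -1,"wx": 0,"wy": 0,"wz": 0,"claw": 1}
    - {"tx": 0,"ty": 0,"tz": 0,"wx": 0,"wy": 0,"wz": 0,"claw": 1}
    - {"tx": 0,"ty": 0,"tz": 0,"wx": 0,"wy": 0,"wz": 0,"claw": 1}

```text
clock: 5.95
tcp_pos: [0.7254, 0.0416, 0.2439]
orientation: [0.0, 0.788, 0.616, 0.0]
wrist_force: [-0.2, -0.4, -0.1]
finger_gap: 0.017
grip_force: 29.5
```

Run:
```python
from h import *
s=env.get_state(); print(s["tcp_pos"],s["orientation"],s["joint_pos"],s["wrist_force"])
x,y,z=s["tcp_pos"]
for n in("scene","top"):
    c=read_camera(n); cv2.imwrite(f"pics/{n}2.png",c["image"]); print(tilt(c,x,y,z-.114))
s=cv2.imread("pics/scene2.png")[130:290,120:330]; cv2.imwrite("pics/s2c.png",cv2.resize(s,None,fx=3.5,fy=3.5))
```

```text
[0.72544399 0.04164136 0.2438503 ] [2.04053267e-04 7.87752789e-01 6.15991431e-01 2.40844742e-04] [-5.29850253e-02  6.41449986e-01  5.93511852e-01  1.52222692e+00
  8.67385803e-06  1.76131974e+00] [-0.1665304  -0.3512339  -0.06880285]
(np.int64(305), array([0.72661036, 0.04412699, 0.0085414 , 0.00329837]), np.float64(0.0005333882413265839))
(np.int64(0), array([0.72544399, 0.04164136, 0.        , 0.        ]), np.float64(nan))h.py:15: RuntimeWarning: Mean of empty slice.
  r=least_squares(f,[x0,y0,0,0],loss="soft_l1",f_scale=.002); return m.sum(),r.x,np.abs(r.fun).mean()
  ret = ret.dtype.type(ret / rcount)
```

View pics/s2c.png

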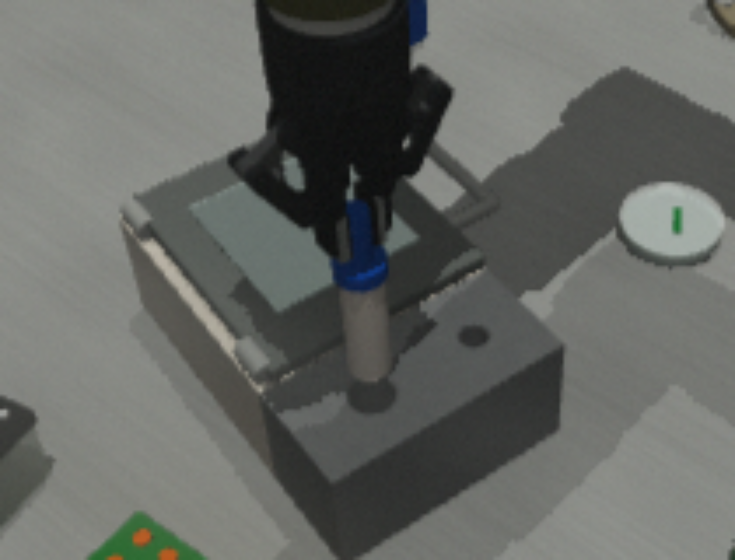

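The tube foot (crop 368,378) hangs just above the wide well (373,395). Relative to the well in the same camera it's about 1–2 mm off, so I'll nudge it and go in.

Call:
carry_out:
  moves:
    - {"tx": -0.1,"ty": -0.1,"tz": -0.5,"wx": 0,"wy": 0,"wz": 0,"claw": 1}
    - {"tx": 0,"ty": 0,"tz": -0.8,"wx": 0,"wy": 0,"wz": 0,"claw": 1}
    - {"tx": 0,"ty": 0,"tz": -0.8,"wx": 0,"wy": 0,"wz": 0,"claw": 1}
    - {"tx": 0,"ty": 0,"tz": -0.8,"wx": 0,"wy": 0,"wz": 0,"claw": 1}
    - {"tx": 0,"ty": 0,"tz": -0.6,"wx": 0,"wy": 0,"wz": 0,"claw": 1}
    - {"tx": 0,"ty": 0,"tz": -0.6,"wx": 0,"wy": 0,"wz": 0,"claw": 1}
    - {"tx": 0,"ty": 0,"tz": 0,"wx": 0,"wy": 0,"wz": 0,"claw": 1}

```text
clock: 6.92
tcp_pos: [0.7242, 0.0399, 0.2015]
orientation: [-0.0, 0.788, 0.616, -0.001]
wrist_force: [-1.7, -0.7, -1.3]
finger_gap: 0.0174
grip_force: 29.5
```

Call:
carry_out:
  moves:
    - {"tx": 0,"ty": 0,"tz": -0.7,"wx": 0,"wy": 0,"wz": 0,"claw": 1}
    - {"tx": 0,"ty": 0,"tz": -0.7,"wx": 0,"wy": 0,"wz": 0,"claw": 1}
    - {"tx": 0,"ty": 0,"tz": -0.7,"wx": 0,"wy": 0,"wz": 0,"claw": 1}
    - {"tx": 0,"ty": 0,"tz": 0,"wx": 0,"wy": 0,"wz": 0,"claw": 1}

```text
clock: 7.42
tcp_pos: [0.7242, 0.0401, 0.1801]
orientation: [-0.0, 0.788, 0.616, -0.001]
wrist_force: [-1.4, -2.1, -1.5]
finger_gap: 0.0171
grip_force: 29.5
```

Call:
carry_out:
  moves:
    - {"tx": -0.05,"ty": -0.05,"tz": -0.7,"wx": 0,"wy": 0,"wz": 0,"claw": 1}
    - {"tx": 0,"ty": 0,"tz": -0.7,"wx": 0,"wy": 0,"wz": 0,"claw": 1}
    - {"tx": 0,"ty": 0,"tz": -0.7,"wx": 0,"wy": 0,"wz": 0,"claw": 1}
    - {"tx": 0,"ty": 0,"tz": -0.7,"wx": 0,"wy": 0,"wz": 0,"claw": 1}
    - {"tx": 0,"ty": 0,"tz": -0.3,"wx": 0,"wy": 0,"wz": 0,"claw": 1}
    - {"tx": 0,"ty": 0,"tz": 0,"wx": 0,"wy": 0,"wz": 0,"claw": 1}
    - {"tx": 0,"ty": 0,"tz": 0,"wx": 0,"wy": 0,"wz": 0,"claw": 1}

```text
clock: 8.3
tcp_pos: [0.7239, 0.0397, 0.1497]
orientation: [-0.0, 0.788, 0.616, -0.0]
wrist_force: [-0.5, -3.2, -2.8]
finger_gap: 0.017
grip_force: 29.5
```

Call:
carry_out:
  moves:
    - {"tx": 0,"ty": -0.05,"tz": -0.3,"wx": 0,"wy": 0,"wz": 0,"claw": 1}
    - {"tx": 0,"ty": 0,"tz": -0.15,"wx": 0,"wy": 0,"wz": 0,"claw": 1}
    - {"tx": 0,"ty": 0,"tz": 0,"wx": 0,"wy": 0,"wz": 0,"claw": 1}

```text
clock: 8.68
tcp_pos: [0.7241, 0.0393, 0.146]
orientation: [0.0, 0.788, 0.616, 0.0]
wrist_force: [-2.4, -2.7, 1.1]
finger_gap: 0.0171
grip_force: 30.0
```

Call:
carry_out:
  moves:
    - {"tx": 0,"ty": 0,"tz": 0,"wx": 0,"wy": 0,"wz": 0,"claw": -1}
    - {"tx": 0,"ty": 0,"tz": 0,"wx": 0,"wy": 0,"wz": 0,"claw": -1}
    - {"tx": 0,"ty": 0,"tz": 0,"wx": 0,"wy": 0,"wz": 0,"claw": -1}
    - {"tx": 0,"ty": 0,"tz": 0,"wx": 0,"wy": 0,"wz": 0,"claw": -1}
    - {"tx": 0,"ty": 0,"tz": 2,"wx": 0,"wy": 0,"wz": 0,"claw": -1}
    - {"tx": 0,"ty": 0,"tz": 3,"wx": 0,"wy": 0,"wz": 0,"claw": -1}
    - {"tx": 0,"ty": 0,"tz": 4,"wx": 0,"wy": 0,"wz": 0,"claw": -1}
    - {"tx": 0,"ty": 0,"tz": 0,"wx": 0,"wy": 0,"wz": 0,"claw": -1}

```text
clock: 9.68
tcp_pos: [0.726, 0.0392, 0.2404]
orientation: [0.003, 0.788, 0.616, 0.003]
wrist_force: [1.0, 0.4, -0.2]
finger_gap: 0.0853
grip_force: 0.0
```

Run:
```python
from h import *
print(env.get_state()["tcp_pos"],env.get_state()["finger_gap"])
c=read_camera("scene"); P=pts(c); im=c["image"].astype(int); b,g,r=im[...,0],im[...,1],im[...,2]
m=(b>r+40)&(b>g+30)&(np.hypot(P[...,0]-.724,P[...,1]-.041)<.05)&(P[...,2]<.2)
q=P[m]; print(m.sum(),"zmax",np.percentile(q[:,2],[50,95,100]),q[q[:,2]>.165].mean(0))
cv2.imwrite("pics/s3c.png",cv2.resize(c["image"][130:290,120:330],None,fx=3.5,fy=3.5))
```

```text
[0.72603401 0.03921725 0.24038565] 0.08532148348940471
132 zmax [0.13824643 0.17760988 0.17893421] [0.72696966 0.04545236 0.17327162]
```

View pics/s3c.png

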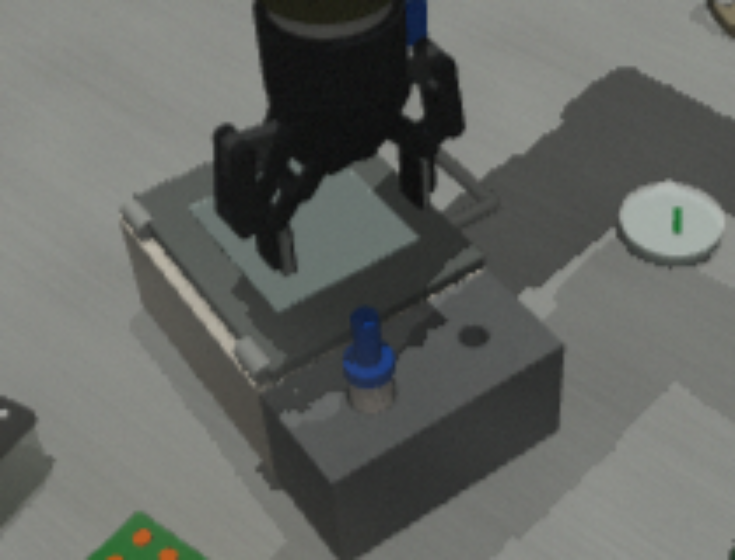

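The tube stands home in the wide well (stem 366,330 in the crop, top at z≈0.177 m as expected), and the gripper is clear and open. Now I'll go to the bar.

Call:
carry_out:
  moves:
    - {"tx": -4,"ty": -2.04,"tz": 0,"wx": 0,"wy": 0,"wz": 0,"claw": -1}
    - {"tx": -4,"ty": -2.04,"tz": 0,"wx": 0,"wy": 0,"wz": 0,"claw": -0.5}
    - {"tx": -4,"ty": -2.04,"tz": 0,"wx": 0,"wy": 0,"wz": 0,"claw": 0}
    - {"tx": -4,"ty": -2.04,"tz": 0,"wx": 0,"wy": 0,"wz": 0,"claw": 0.2}
    - {"tx": -4,"ty": -2.04,"tz": 0,"wx": 0,"wy": 0,"wz": 0,"claw": 0.2}
    - {"tx": 0,"ty": 0,"tz": -3,"wx": 0,"wy": 0,"wz": 0,"claw": 0.2}
    - {"tx": 0,"ty": 0,"tz": 0,"wx": 0,"wy": 0,"wz": 0,"claw": 0.2}
    - {"tx": 0,"ty": 0,"tz": 0,"wx": 0,"wy": 0,"wz": 0,"claw": 0.2}

```text
clock: 10.72
tcp_pos: [0.5242, -0.0626, 0.2057]
orientation: [-0.0, 0.788, 0.616, -0.0]
wrist_force: [0.2, 0.2, -0.4]
finger_gap: 0.034
grip_force: 0.0
```

Run:
```python
from h import *
s=env.get_state();print(s["tcp_pos"],s["finger_gap"],s["orientation"])
c=read_camera("scene")
cv2.imwrite("pics/s4c.png",cv2.resize(c["image"][130:260,140:300],None,fx=4,fy=4))
```

```text
[ 0.52421614 -0.06257891  0.20574235] 0.033972601040542956 [-2.83247534e-04  7.87821632e-01  6.15903380e-01 -1.53224741e-04]
```

View pics/s4c.png

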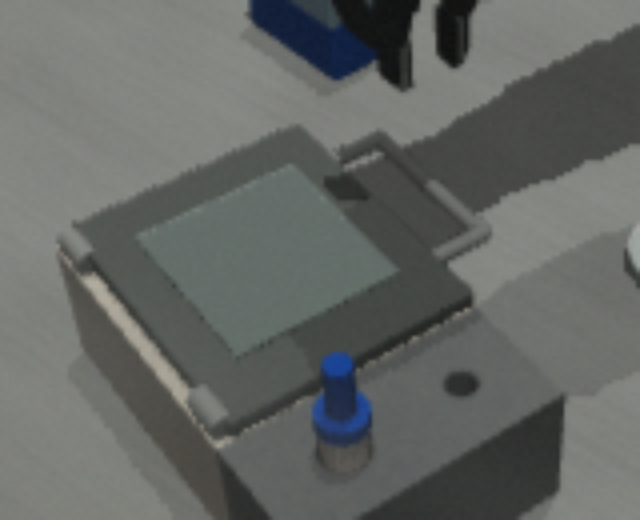

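The fingers (crop 395,75 and 452,50) hang above the bar (380,135 to 490,230), aligned with it as planned. I'll go down in two stages.

Call:
carry_out:
  moves:
    - {"tx": 0,"ty": 0,"tz": -2.5,"wx": 0,"wy": 0,"wz": 0,"claw": 0.2}
    - {"tx": 0,"ty": 0,"tz": -2.5,"wx": 0,"wy": 0,"wz": 0,"claw": 0.2}
    - {"tx": 0,"ty": 0,"tz": -2,"wx": 0,"wy": 0,"wz": 0,"claw": 0.2}
    - {"tx": 0,"ty": 0,"tz": -1.5,"wx": 0,"wy": 0,"wz": 0,"claw": 0.2}
    - {"tx": 0,"ty": 0,"tz": -1,"wx": 0,"wy": 0,"wz": 0,"claw": 0.2}
    - {"tx": 0,"ty": 0,"tz": 0,"wx": 0,"wy": 0,"wz": 0,"claw": 0.2}

```text
clock: 11.52
tcp_pos: [0.524, -0.0626, 0.1104]
orientation: [-0.0, 0.788, 0.616, -0.0]
wrist_force: [-0.3, 0.8, 0.9]
finger_gap: 0.0343
grip_force: 0.0
```

Call:
carry_out:
  moves:
    - {"tx": 0,"ty": 0,"tz": -1,"wx": 0,"wy": 0,"wz": 0,"claw": 0.2}
    - {"tx": 0,"ty": 0,"tz": -1,"wx": 0,"wy": 0,"wz": 0,"claw": 0.2}
    - {"tx": 0,"ty": 0,"tz": 0,"wx": 0,"wy": 0,"wz": 0,"claw": 0.2}
    - {"tx": 0,"ty": 0,"tz": 0,"wx": 0,"wy": 0,"wz": 0,"claw": 0.5}
    - {"tx": 0,"ty": 0,"tz": 0,"wx": 0,"wy": 0,"wz": 0,"claw": 1}
    - {"tx": 0,"ty": 0,"tz": 0,"wx": 0,"wy": 0,"wz": 0,"claw": 1}
    - {"tx": 0,"ty": 0,"tz": 0,"wx": 0,"wy": 0,"wz": 0,"claw": 1}
    - {"tx": 0,"ty": 0,"tz": 0,"wx": 0,"wy": 0,"wz": 0,"claw": 1}
  newtons: 20

```text
clock: 12.52
tcp_pos: [0.5214, -0.0621, 0.0905]
orientation: [-0.002, 0.788, 0.616, -0.002]
wrist_force: [-7.0, 1.2, 2.1]
finger_gap: 0.0109
grip_force: 21.3
```

Run:
```python
import numpy as np
def tab(A):
    f=22*(1-np.cos(A));u=22*np.sin(A)
    for a,x,y,z in zip(A[1:],np.diff(.970*f),np.diff(-.242*f),np.diff(u)): print(round(a,3),x.round(2),y.round(2),z.round(2))
tab(np.r_[np.linspace(0,1.12,17)]);print();tab(np.linspace(1.12,.96,5))
```

```text
0.07 0.05 -0.01 1.54
0.14 0.16 -0.04 1.53
0.21 0.26 -0.06 1.52
0.28 0.36 -0.09 1.49
0.35 0.46 -0.12 1.46
0.42 0.56 -0.14 1.43
0.49 0.66 -0.16 1.38
0.56 0.75 -0.19 1.33
0.63 0.84 -0.21 1.28
0.7 0.92 -0.23 1.21
0.77 1.0 -0.25 1.14
0.84 1.08 -0.27 1.07
0.91 1.15 -0.29 0.99
0.98 1.21 -0.3 0.9
1.05 1.27 -0.32 0.81
1.12 1.32 -0.33 0.72

1.08 -0.76 0.19 -0.4
1.04 -0.74 0.19 -0.43
1.0 -0.73 0.18 -0.46
0.96 -0.71 0.18 -0.49
```

Call:
carry_out:
  moves:
    - {"tx": -0.25,"ty": 0.05,"tz": 0,"wx": 0,"wy": 0,"wz": 0,"claw": 1}
    - {"tx": 0,"ty": 0,"tz": 0,"wx": 0,"wy": 0,"wz": 0,"claw": 1}

```text
clock: 12.78
tcp_pos: [0.5215, -0.0621, 0.091]
orientation: [-0.0, 0.788, 0.616, 0.0]
wrist_force: [-2.8, 1.0, 0.5]
finger_gap: 0.0114
grip_force: 21.1
```

Call:
carry_out:
  moves:
    - {"tx": 0.05,"ty": -0.01,"tz": 1.54,"wx": 0,"wy": 0,"wz": 0,"claw": 1}
    - {"tx": 0.16,"ty": -0.04,"tz": 1.53,"wx": 0,"wy": 0,"wz": 0,"claw": 1}
    - {"tx": 0.26,"ty": -0.06,"tz": 1.52,"wx": 0,"wy": 0,"wz": 0,"claw": 1}
    - {"tx": 0.36,"ty": -0.09,"tz": 1.49,"wx": 0,"wy": 0,"wz": 0,"claw": 1}
    - {"tx": 0.46,"ty": -0.12,"tz": 1.46,"wx": 0,"wy": 0,"wz": 0,"claw": 1}
    - {"tx": 0,"ty": 0,"tz": 0,"wx": 0,"wy": 0,"wz": 0,"claw": 1}

```text
clock: 13.52
tcp_pos: [0.5341, -0.0653, 0.1679]
orientation: [-0.0, 0.788, 0.616, -0.0]
wrist_force: [-6.4, 1.9, 0.1]
finger_gap: 0.0109
grip_force: 20.5
```

Call:
carry_out:
  moves:
    - {"tx": 0.36,"ty": -0.09,"tz": 1.43,"wx": 0,"wy": 0,"wz": 0,"claw": 1}
    - {"tx": 0.66,"ty": -0.16,"tz": 1.38,"wx": 0,"wy": 0,"wz": 0,"claw": 1}
    - {"tx": 0.75,"ty": -0.19,"tz": 1.33,"wx": 0,"wy": 0,"wz": 0,"claw": 1}
    - {"tx": 0.84,"ty": -0.21,"tz": 1.28,"wx": 0,"wy": 0,"wz": 0,"claw": 1}
    - {"tx": 0.92,"ty": -0.23,"tz": 1.21,"wx": 0,"wy": 0,"wz": 0,"claw": 1}
    - {"tx": 0,"ty": 0,"tz": 0,"wx": 0,"wy": 0,"wz": 0,"claw": 1}

```text
clock: 14.28
tcp_pos: [0.5704, -0.0745, 0.2354]
orientation: [0.001, 0.788, 0.616, 0.001]
wrist_force: [-5.8, 2.2, 3.7]
finger_gap: 0.011
grip_force: 20.3
```

Call:
carry_out:
  moves:
    - {"tx": 0.85,"ty": -0.22,"tz": 1.24,"wx": 0,"wy": 0,"wz": 0,"claw": 1}
    - {"tx": 1.08,"ty": -0.27,"tz": 1.07,"wx": 0,"wy": 0,"wz": 0,"claw": 1}
    - {"tx": 1.15,"ty": -0.29,"tz": 0.99,"wx": 0,"wy": 0,"wz": 0,"claw": 1}
    - {"tx": 1.21,"ty": -0.3,"tz": 0.9,"wx": 0,"wy": 0,"wz": 0,"claw": 1}
    - {"tx": 0,"ty": 0,"tz": 0,"wx": 0,"wy": 0,"wz": 0,"claw": 1}

```text
clock: 14.9
tcp_pos: [0.6142, -0.0855, 0.2781]
orientation: [0.002, 0.788, 0.616, 0.001]
wrist_force: [-4.8, 1.6, 6.5]
finger_gap: 0.0112
grip_force: 20.6
```

```bash
cat >> h.py <<'E'
def lid(c):
    """lid angle from depth points of the plate, own frame of the warmer about the hinge"""
    y=-.244; R=np.array([[np.cos(y),-np.sin(y)],[np.sin(y),np.cos(y)]]); P=pts(c)
    L=(P[...,:2]-[.7344,-.1152])@R; z=P[...,2]-.108; X=-L[...,0]
    m=(abs(L[...,1])<.1)&(z>.03)&(np.hypot(X,z)<.17)&(np.hypot(X,z)>.04)
    q=np.c_[X[m],z[m]]; d=q-np.median(q,0)
    for _ in range(5):
        v=np.linalg.svd(d-d.mean(0),full_matrices=False)[2]; r=abs((d-d.mean(0))@v[1]); d=d[r<max(.004,np.percentile(r,60))]
    a=np.arctan2(v[0,1],v[0,0])%np.pi; return m.sum(),len(d),a
E
python3 - <<'E'
from h import *
for n in("scene","top"):
    c=read_camera(n); print(n,lid(c)); cv2.imwrite(f"pics/{n}5.png",c["image"])
E
```

```text
scene (np.int64(2981), 2961, np.float64(0.9571948225110134))
top (np.int64(110), 110, np.float64(0.964933775638553))
```

View pics/scene5.png

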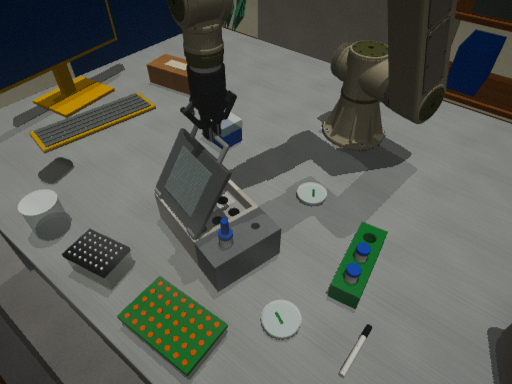

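The picture shows the lid half open, held by its bar at about (215,145), with the tube still in the well (225,230). The measured angle is about 0.96 rad. Now I'll take it past balance.

Call:
carry_out:
  moves:
    - {"tx": 0.99,"ty": -0.25,"tz": 0.95,"wx": 0,"wy": 0,"wz": 0,"claw": 1}
    - {"tx": 1.11,"ty": -0.28,"tz": 0.68,"wx": 0,"wy": 0,"wz": 0,"claw": 1}
    - {"tx": 1.14,"ty": -0.28,"tz": 0.57,"wx": 0,"wy": 0,"wz": 0,"claw": 1}
    - {"tx": 0,"ty": 0,"tz": 0,"wx": 0,"wy": 0,"wz": 0,"claw": 1}
    - {"tx": 0,"ty": 0,"tz": 0,"wx": 0,"wy": 0,"wz": 0,"claw": 1}

```text
clock: 15.62
tcp_pos: [0.6455, -0.0934, 0.2973]
orientation: [0.001, 0.788, 0.616, 0.0]
wrist_force: [-1.3, -0.4, -0.3]
finger_gap: 0.0109
grip_force: 20.6
```

Run:
```python
from h import *
for n in("scene","top"):
    c=read_camera(n); print(n,lid(c))
```

```text
scene (np.int64(2665), 2659, np.float64(1.1269290322104037))
top (np.int64(20), 20, np.float64(1.1355748700816652))
```

Call:
carry_out:
  moves:
    - {"tx": -0.8,"ty": 0.2,"tz": -0.4,"wx": 0,"wy": 0,"wz": 0,"claw": 1}
    - {"tx": -0.78,"ty": 0.2,"tz": -0.44,"wx": 0,"wy": 0,"wz": 0,"claw": 1}
    - {"tx": -0.76,"ty": 0.19,"tz": -0.48,"wx": 0,"wy": 0,"wz": 0,"claw": 1}
    - {"tx": -0.74,"ty": 0.18,"tz": -0.52,"wx": 0,"wy": 0,"wz": 0,"claw": 1}
    - {"tx": 0,"ty": 0,"tz": 0,"wx": 0,"wy": 0,"wz": 0,"claw": 1}
    - {"tx": 0,"ty": 0,"tz": 0,"wx": 0,"wy": 0,"wz": 0,"claw": 1}
    - {"tx": 0,"ty": 0,"tz": 0,"wx": 0,"wy": 0,"wz": 0,"claw": 1}
    - {"tx": 0,"ty": 0,"tz": 0,"wx": 0,"wy": 0,"wz": 0,"claw": 1}

```text
clock: 16.73
tcp_pos: [0.6142, -0.0855, 0.2786]
orientation: [0.0, 0.788, 0.616, -0.0]
wrist_force: [-3.7, 0.2, 5.1]
finger_gap: 0.0109
grip_force: 21.2
```

Run:
```python
from h import *
for n in("scene","scene","top"):
    c=read_camera(n); print(n,lid(c))
s=env.get_state(); print(s["tcp_pos"],s["wrist_force"],s["grip_force"],abs(s["qvel"]).max(),s["clock"])
P=pts(read_camera("scene")); q=P[(np.hypot(P[...,0]-.726,P[...,1]-.044)<.02)&(P[...,2]>.13)&(P[...,2]<.2)]; print(np.percentile(q[:,2],97))
```

```text
scene (np.int64(2968), 2936, np.float64(0.9570315131375771))
scene (np.int64(2967), 2937, np.float64(0.956170552190962))
top (np.int64(106), 106, np.float64(0.968086767563657))
[ 0.61419854 -0.08551557  0.27859033] [-2.42879645 -0.67220615  4.9532222 ] 21.221510767936707 0.0015858193837239637 16.875
0.17813832565604848
```

The lid is held steady at about 0.96 rad, it went past 1.12 rad on the way, and the tube is still home. Handing in.

```bash
python3 -c "
from workcell import env
print(env.hand_in())"
```

```text
the job is handed in; nothing more can be done
None
```

I handed the job in at about 17 s (no verdict was returned): the probe tube is fully home in the wide well and released, and the lid went to about 1.13 rad and is now held steady in the gripper at about 0.96 rad, some 5 degrees below balance.

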